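# Start the irrigation rig in the right order

## Task

Start the plant-watering rig: press the red-striped end of the black rocker on the white control box fully down, then push the blue button fully in (water valve), and after it the green button fully in (pump). Leave the yellow button out. Only press: nothing is to be picked up, tipped or shifted, neither the loose grey switch boxes nor the other things on the table.

Things in the scene. Friction and masses are not known exactly. Their poses are not given: they have to be found in the camera images.
- control_box: White plastic control box fixed to the table, 170 x 220 mm (its x by y) and 80 mm high, with a small blue-grey display. Origin: centre of its underside. Its top carries the black paddle rocker, whose pivot lies at (-25, 0, 98) mm in the box's frame.
- rocker_on (a point): Centre of the red stripe on the ON end of the black paddle rocker; it lies on the paddle's upper face and moves with it. The paddle is 44 mm wide by 84 mm long (along the box's y), 12 mm thick, see-sawing about its middle; the ON end is the box's +y end, 29 mm from the pivot. At the start this end stands up, about 111 mm above the table; fully pressed it is about 99 mm above the table, the paddle then sloping down towards it by 0.2 rad.
- rocker (a joint): Tilt of the rocker: 0 = OFF, red-striped end up (it starts at 0 to 0.05); 0.40 rad = ON, red-striped end fully down against its stop. It has a friction of about 0.04 N m (2 to 4 N by pressing near the stripe) and no spring: it stays where it is left.
- pod_blue: Loose grey plastic switch box (0.25 to 0.5 kg), 70 x 70 mm and 42 mm high, with a blue button on top (opens the water valve). Origin: centre of its underside, z up. It may be pressed upon but not lifted, tipped or shifted.
- button_blue_top (a point): Centre of the flat top of the blue mushroom button, a disc 42 mm across and 8 mm thick in the middle of its box's top. Its top stands 61 mm above the table when out and 54 mm (12 mm above the box) when fully in; it moves straight down.
- button_blue (a joint): Travel of the blue button: 0 = out (it starts at 0 to 0.001), 0.007 m = fully in, against its stop. Friction about 3 N, no spring: it stays where it is pushed.
- pod_green: Loose grey plastic switch box (0.25 to 0.5 kg), 70 x 70 mm and 42 mm high, with a green button on top (starts the pump). Origin: centre of its underside, z up. It may be pressed upon but not lifted, tipped or shifted.
- button_green_top (a point): Centre of the flat top of the green mushroom button, a disc 42 mm across and 8 mm thick in the middle of its box's top. Its top stands 61 mm above the table when out and 54 mm (12 mm above the box) when fully in; it moves straight down.
- button_green (a joint): Travel of the green button: 0 = out (it starts at 0 to 0.001), 0.007 m = fully in, against its stop. Friction about 3 N, no spring: it stays where it is pushed.
- pod_yellow: Loose grey plastic switch box (0.25 to 0.5 kg), 70 x 70 mm and 42 mm high, with a yellow button on top (grow lamp, not wanted now). Origin: centre of its underside, z up. It may be pressed upon but not lifted, tipped or shifted.
- button_yellow_top (a point): Centre of the flat top of the yellow mushroom button, a disc 42 mm across and 8 mm thick in the middle of its box's top. Its top stands 61 mm above the table when out and 54 mm (12 mm above the box) when fully in; it moves straight down.
- button_yellow (a joint): Travel of the yellow button: 0 = out (it starts at 0 to 0.001), 0.007 m = fully in, against its stop. Friction about 3 N, no spring: it stays where it is pushed.
- nozzle: Bystander: small orange drip nozzle standing upright, 26 mm across, 40 mm high; origin at its underside.
- coupling: Bystander: brass pipe coupling standing on end, 28 mm across, 30 mm high; origin at its underside.
- screwdriver: Bystander: screwdriver lying lengthwise on the table to the right of the switch boxes; origin at the underside of its middle.
- bottle: Bystander: clear water bottle with blue cap, 58 mm across, 140 mm high; origin at its underside.
- seed_jar: Bystander: amber seed jar with white lid, 56 mm across, 75 mm high; origin at its underside.
- tub: Bystander: clear open plastic tub, 100 x 80 mm, 45 mm high; origin at its underside.
Things that resemble listed ones, but are neither listed nor needed, are in the scene too. Leave any purple look-alike of the pod_blue alone.

How it is judged:
By the outcome, as a careful person would: the job done as asked, in the order asked, and still so for the second after the job is handed in, with the robot touching nothing.
It also fails if it takes over 51 s, if anything falls off the work surface, if the arm or the gripper's body presses on something with over 40 N, if the wrist force passes 120 N, or if a joint passes its speed limit or range.

## Robot

A 6-joint arm with a two-finger parallel gripper is mounted at the origin on the work surface. World frame = base frame: x ahead of the robot, y to its left, z up, the work surface at z = 0. Lengths are in m, angles in rad, forces in N, time in s.
With the tool pointing down it reaches from about 0.3 to 0.875 m from the base axis. Payload 6.4 kg.
Tool frame: the origin (TCP) lies between the finger pads; the fingertips stand 25 mm ahead of it and the grasp point (between the pads) lies 6 mm ahead of it; z points along the fingers, y is the line along which they close (so a half turn about z gives the same grasp; the last joint's range is limited). The gripper opens to 85 mm and grips with 20 to 120 N. Pads are 22 mm wide; open, the fingers measure 114 mm over their backs; the gripper's body (76 mm by 85 mm) begins 54 mm behind the grasp point. The pads swing forward as they close: fully open they stand 13 mm farther back than shut.
Start: joints at [1.121, 0.181, 1.607, -0, 1.354, -0.206], TCP at [0.139, 0.558, 0.256] pointing down, gripper open.
Joint ranges: [-2.99, 2.99], [-0.89, 2.07], [0.3, 2.58], [-1.14, 4.28], [0, 2.63], [-3.12, 3.12]. Speed limits (rad/s): [2.57, 2.57, 3.01, 3.14, 3.14, 3.14].

## Interface

Orientations are given as a unit quaternion [w, x, y, z].
In Python, from bench import ctrl gives the robot as it stands.
- The arm moves only by the tool servo_tool, never from a script. Its argument "series" is text: rows parted by semicolons, each of 7 numbers parted by spaces: the gripper command: -1 is fully open, 1 is shut, values between are in proportion, then the shift along the tool's x, y, z in m, then the turn, a rotation vector about the tool's x, y, z in degrees. A call has 1 to 12 rows; each row is the pose to reach, as a shift and turn from the pose commanded when the call began, along the tool's axes at that moment; what a row does not reach only later rows make up. A row lasts 1/12 s, in which the tool goes at most 41.7 mm and 7.16 degrees, less where a joint would pass 70% of its speed; a pose out of reach is approached as far as the arm can. A call with a gripper value outside its range is refused whole. The fingers move at their own pace and stop on an object; the grip force is fixed at half the most. Time passes only in rows, so rows that repeat a pose let the fingers close. It gives the time, the measured TCP pose, the force, the opening and the grip force at its end, in the units of the state.
- ctrl.get_obs(): the state, without advancing time (a new reading comes with each control period).
- ctrl.camera(name): name is "side" or "top"; returns a dict with "img" (384x512x3 uint8, red, green, blue), "z_map" (384x512 float32, m along the optical axis (not along the pixel's ray), 0 where there is no reading), "fovy" (degrees; the focal length in pixels is half the picture's height over the tangent of half this angle, whatever the lens; pixels are square), "cx", "cy" (the principal point, pixels), "extrinsics" (4x4, takes a point from camera to world coordinates). Camera axes: x right, y down, z forward; pixel columns grow to the right and rows downward; lengths in m; the calibration is good to about 2 mm. A picture is of the moment at which its call begins.
- ctrl.hand_in(): hands the job in; it is judged then, once.
The state is a dict: "time_s": time; "q": joint angles; "dq": joint speeds; "joint_efforts": joint torques, N m; "eef_pos": TCP position; "eef_rot": TCP orientation; "wrist_force": force on the tool from outside, world axes, zero at the start; "torque": the same for the moment, N m; "opening": opening from 0.0 (shut) to 1.0 (fully open); "grasp_force": force on a finger pad.
Only numpy, scipy, OpenCV 4.12 (cv2) and the standard library are available. Lean on these libraries where they do the work, as an engineer would, in place of code of your own. Each camera call takes 0.05 s, during which the arm holds its last target. There are 200 camera calls.

## Working session

There is one attempt and no reset: what is moved stays moved. The work goes in short steps, Python scripts to look and compute and a tool call to move; the robot and the scene stay as the last step left them, time stands still between calls to the robot, and variables do not carry over. Pictures are saved under pics/ and viewed, at most 10 in all, crops included, and the job is handed in when it is done.

Besides the shell and the picture viewer there is one more tool, called after "Call:" as a command line: name --argument value ..., lists and objects as JSON in quotes. servo_tool: Moves the arm, as the interface text tells. Its arguments: {"type":"object","properties":{"series":{"type":"string"}},"required":["series"]}

```bash
mkdir -p pics; cat > h.py <<'E'
import numpy as np, cv2
from bench import ctrl
def cam(n):
    c=ctrl.camera(n); np.savez('/tmp/'+n+'.npz',**c); return c
def world(c,u,v,z=None):
    f=192/np.tan(np.radians(float(c['fovy']))/2)
    E=np.array(c['extrinsics']); d=np.array([(u-c['cx'])/f,(v-c['cy'])/f,1.])
    if z is None: p=d*c['z_map'][int(v),int(u)]; return E[:3,:3]@p+E[:3,3]
    r=E[:3,:3]@d; return E[:3,3]+r*(z-E[2,3])/r[2]
E
python3 - <<'E'
from h import *
for n in('top','side'):
    c=cam(n); cv2.imwrite(f'pics/{n}0.png',cv2.resize(c['img'][:,:,::-1],(768,576),interpolation=cv2.INTER_CUBIC)); print(c['extrinsics'],c['fovy'],c['cx'],c['cy'])
o=ctrl.get_obs();print(o)
E
```

```text
[[-0.0137008  -0.98246318  0.18595265  0.33109522]
 [-0.9998966   0.01264921 -0.00684047  0.01632648]
 [ 0.00436835 -0.18602715 -0.98253489  0.95108963]
 [ 0.          0.          0.          1.        ]] 56.798113091635535 255.12137969656465 191.8564723117597
[[ 0.69641431 -0.48592613  0.52809365  0.05359281]
 [-0.71758521 -0.48060771  0.50407112 -0.45169679]
 [ 0.00886455 -0.72999454 -0.68339549  0.69923364]
 [ 0.          0.          0.          1.        ]] 56.63732167326983 261.5167157874057 190.4656988328207
{'time_s': 0.1, 'q': array([ 1.12068429e+00,  1.81468612e-01,  1.60787874e+00, -1.56716368e-05,
        1.35382562e+00, -2.06324384e-01]), 'dq': array([ 1.19816451e-05, -2.43063253e-03, -1.61290713e-03,  4.46954892e-04,
       -7.52580809e-04, -3.41826365e-04]), 'joint_efforts': array([-2.46184190e-04, -4.45880055e+01, -3.52235091e+01, -3.09049310e-04,
        4.15016271e-03,  1.80548551e-05]), 'eef_pos': array([0.1385937 , 0.55758163, 0.25548732]), 'eef_rot': array([-2.47470923e-04,  1.21590479e-01,  9.92580038e-01, -7.50445471e-04]), 'wrist_force': array([ 0.21940157,  0.85257129, -0.67998268]), 'torque': array([0.06769303, 0.07519047, 0.04810026]), 'grasp_force': 0.0, 'opening': 1.00351198654144}
```

View pics/top0.png

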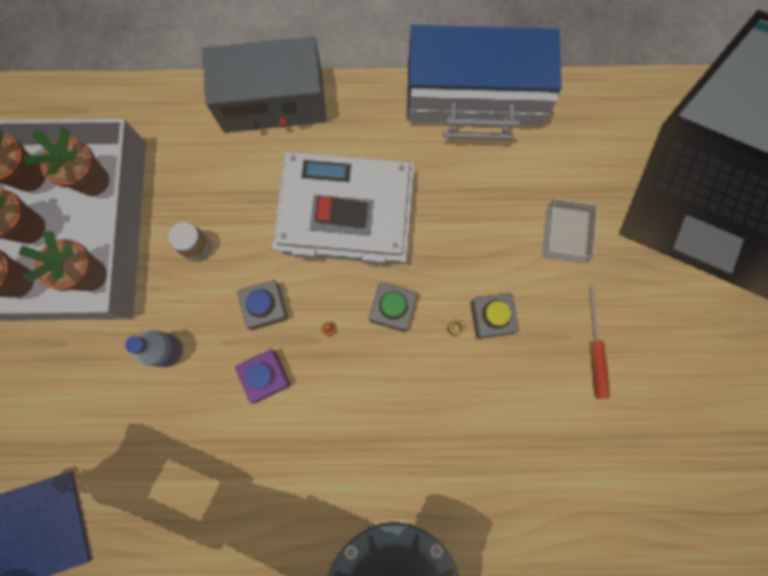

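View pics/side0.png

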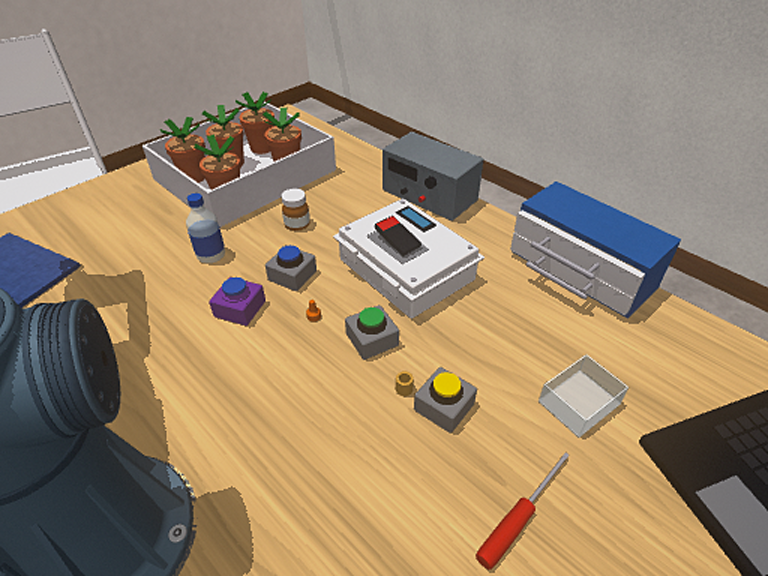

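The top view shows the rocker's red stripe at (323,208) and the green button at (393,304). The yellow button is at (498,314), with the coupling next to it at (455,328), and the nozzle is at (329,328).
Two things could be taken for the blue button: the grey box's at (259,302) and the purple box's at (259,376). I choose the grey one, as described.
For the stripe, the red dot on the grey instrument at (283,121) could also be mistaken; the right one is on the white box's paddle.

```bash
python3 - <<'E'
from h import *
T=dict(np.load('/tmp/top.npz'));S=dict(np.load('/tmp/side.npz'))
def blob(c,u,v,r,lo,hi):
    hsv=cv2.cvtColor(c['img'],cv2.COLOR_RGB2HSV); m=cv2.inRange(hsv,lo,hi)
    w=np.zeros_like(m); cv2.circle(w,(int(u),int(v)),r,255,-1); ys,xs=np.nonzero(m&w); return (xs.min()+xs.max())/2,(ys.min()+ys.max())/2,xs.mean(),ys.mean(),len(xs)
R=((0,130,60),(8,255,255));B=((105,100,50),(128,255,255));G=((50,100,40),(80,255,255));Y=((22,130,80),(35,255,255))
for n,z,t,s,col in[('red',.111,(323,208),(389,224),R),('blue',.0605,(259,302),(290,254),B),('green',.0605,(393,304),(372,318),G),('yellow',.0605,(498,314),(447,384),Y)]:
    for c,p in((T,t),(S,s)):
        b=blob(c,p[0]/1.5,p[1]/1.5,14,*col); print(n,np.round(b,1),world(c,b[2],b[3],z).round(4),world(c,b[2],b[3]).round(4))
# box corners on top face (z=.08), display px
for p in [(287,153),(413,162),(407,262),(275,250)]: print('corner',world(T,p[0]/1.5,p[1]/1.5,.08).round(4))
for n,p,z in[('nozzle',(329,328),.03),('coup',(455,328),.03),('bottlecap',(135,345),.14),('jar',(184,236),.075)]: print(n,world(T,p[0]/1.5,p[1]/1.5,z).round(3),world(T,p[0]/1.5,p[1]/1.5).round(3))
cr=T['img'][90:230,140:350,::-1]; cv2.imwrite('pics/crop.png',cv2.resize(cr,None,fx=3.8,fy=3.8,interpolation=cv2.INTER_CUBIC))
E
```

```text
red [216.  139.  215.8 138.7 115. ] [0.6252 0.1061 0.111 ] [0.6249 0.106  0.112 ]
red [258.  148.5 258.2 148.5  82. ] [0.6237 0.1069 0.111 ] [0.6261 0.1093 0.1085]
blue [172.  201.  171.9 201.1 181. ] [0.4785 0.2216 0.0605] [0.4782 0.2213 0.062 ]
blue [192.  168.5 192.  168.4 116. ] [0.4751 0.2208 0.0605] [0.4753 0.221  0.0603]
green [262.  202.5 262.  202.6 186. ] [ 0.4716 -0.007   0.0605] [ 0.4714 -0.007   0.0613]
green [247.  211.  247.3 211.1 172. ] [ 0.4689 -0.0074  0.0605] [ 0.4706 -0.0057  0.058 ]
yellow [331.5 209.  331.5 208.7 219. ] [ 0.4539 -0.1826  0.0605] [ 0.4537 -0.1823  0.0618]
yellow [297.5 256.  297.5 256.  248. ] [ 0.4518 -0.1833  0.0605] [ 0.4522 -0.1831  0.0599]
corner [0.7377 0.1741 0.08  ]
corner [ 0.7184 -0.0456  0.08  ]
corner [ 0.5395 -0.0312  0.08  ]
corner [0.5631 0.1909 0.08  ]
nozzle [0.436 0.104 0.03 ] [0.434 0.103 0.042]
coup [ 0.433 -0.115  0.03 ] [ 0.436 -0.119  0.002]
bottlecap [0.401 0.387 0.14 ] [0.401 0.386 0.143]
jar [0.591 0.347 0.075] [0.591 0.347 0.074]
```

View pics/crop.png

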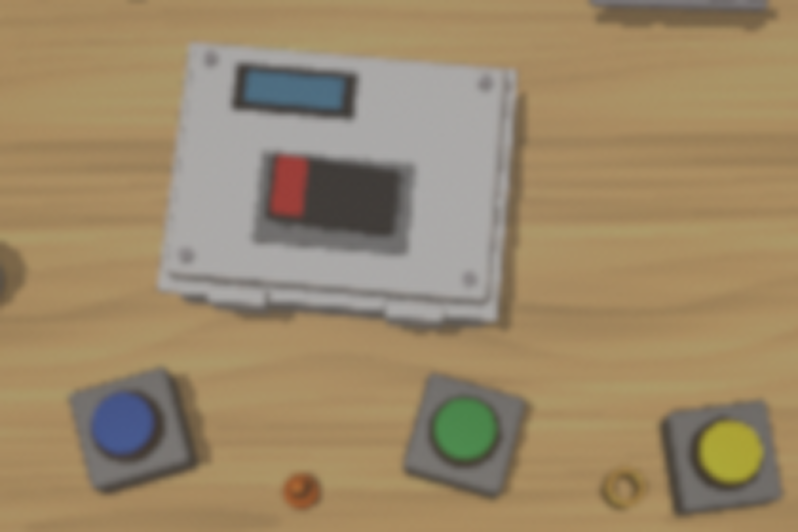

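The crop confirms the choices: the blue button on the grey box is at (123,424), the green at (465,428), and the red stripe on the white box's paddle is at (289,186). The measured heights match the expected 111 mm and 61 mm, and both cameras agree to about 3 mm. Next I shut the gripper and move over the stripe.

Call:
servo_tool --series "1 -0.012 -0.007 0.001 0 0 0;1 -0.036 -0.02 0.003 0 0 0;1 -0.060 -0.034 0.005 0 0 0;1 -0.087 -0.048 0.008 0 0 0;1 -0.115 -0.063 0.012 0 0 0;1 -0.143 -0.079 0.015 0 0 0;1 -0.171 -0.094 0.018 0 0 0;1 -0.2 -0.11 0.022 0 0 0;1 -0.228 -0.126 0.026 0 0 0;1 -0.256 -0.141 0.03 0 0 0;1 -0.28 -0.155 0.033 0 0 0;1 -0.29 -0.160 0.036 0 0 0"

```text
time_s: 1.1
eef_pos: [0.3838, 0.3297, 0.2199]
eef_rot: [0.0, 0.123, 0.992, -0.001]
wrist_force: [0.4, 0.3, -0.7]
opening: -0.003
grasp_force: 0.0
```

Call:
servo_tool --series "1 -0.012 -0.007 0.001 0 0 0;1 -0.036 -0.02 0.003 0 0 0;1 -0.060 -0.034 0.005 0 0 0;1 -0.087 -0.048 0.008 0 0 0;1 -0.115 -0.063 0.012 0 0 0;1 -0.143 -0.079 0.015 0 0 0;1 -0.171 -0.094 0.018 0 0 0;1 -0.2 -0.11 0.022 0 0 0;1 -0.228 -0.126 0.026 0 0 0;1 -0.256 -0.141 0.03 0 0 0;1 -0.28 -0.155 0.033 0 0 0;1 -0.291 -0.161 0.036 0 0 0"

```text
time_s: 2.1
eef_pos: [0.6268, 0.1035, 0.1837]
eef_rot: [0.0, 0.123, 0.992, -0.0]
wrist_force: [0.1, -1.1, -0.8]
opening: -0.002
grasp_force: 0.0
```

Call:
servo_tool --series "1 0.002 0.002 0.008 0 0 0;1 0.003 0.0045 0.02 0 0 0;1 0.003 0.0045 0.03 0 0 0;1 0.003 0.0045 0.036 0 0 0;1 0.003 0.0045 0.038 0 0 0;1 0.003 0.0045 0.038 0 0 0"

```text
time_s: 2.6
eef_pos: [0.6222, 0.1123, 0.1453]
eef_rot: [-0.001, 0.121, 0.993, -0.0]
wrist_force: [0.6, -1.0, 0.4]
opening: 0.002
grasp_force: 0.0
```

```bash
python3 - <<'E'
from h import *
c=cam('side'); cv2.imwrite('pics/s1.png',cv2.resize(c['img'][90:230,180:360,::-1],None,fx=4,fy=4,interpolation=cv2.INTER_CUBIC))
print(ctrl.get_obs()['eef_pos'],ctrl.get_obs()['wrist_force'])
E
```

```text
[0.62278927 0.1120919  0.14611005] [0.89823826 0.18194945 0.57165629]
```

View pics/s1.png

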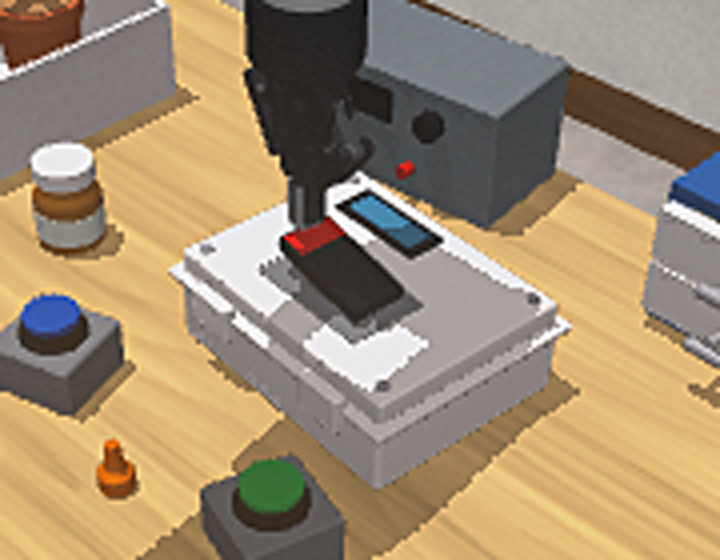

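The side crop shows the shut fingertips hovering at (305,225), just above the red stripe at (310,238). I press down slowly.

Call:
servo_tool --series "1 -0.003 -0.004 0.004 0 0 0;1 -0.003 -0.004 0.008 0 0 0;1 -0.003 -0.004 0.011 0 0 0;1 -0.003 -0.004 0.014 0 0 0;1 -0.003 -0.004 0.014 0 0 0"

```text
time_s: 3.07
eef_pos: [0.6251, 0.1067, 0.1318]
eef_rot: [-0.0, 0.122, 0.993, 0.0]
wrist_force: [-1.2, -0.5, -0.7]
opening: 0.002
grasp_force: 0.0
```

Call:
servo_tool --series "1 0 0 0.002 0 0 0;1 0 0 0.004 0 0 0;1 0 0 0.006 0 0 0;1 0 0 0.006 0 0 0"

```text
time_s: 3.4
eef_pos: [0.6253, 0.1071, 0.1261]
eef_rot: [0.0, 0.122, 0.993, 0.0]
wrist_force: [-0.1, 2.4, 1.6]
opening: 0.002
grasp_force: 0.9
```

Call:
servo_tool --series "1 0 0 0.001 0 0 0;1 0 0 0.002 0 0 0;1 0 0 0.002 0 0 0"

```text
time_s: 3.65
eef_pos: [0.6254, 0.1071, 0.1249]
eef_rot: [0.0, 0.121, 0.993, 0.0]
wrist_force: [-1.8, 3.0, 3.4]
opening: -0.002
grasp_force: 2.7
```

Call:
servo_tool --series "1 0 0 0.001 0 0 0;1 0 0 0.002 0 0 0;1 0 0 0.002 0 0 0"

```text
time_s: 3.9
eef_pos: [0.6256, 0.1071, 0.1245]
eef_rot: [0.0, 0.121, 0.993, 0.0]
wrist_force: [-6.7, 2.4, 13.8]
opening: 0.0
grasp_force: 7.5
```

Call:
servo_tool --series "1 0 0 0.001 0 0 0;1 0 0 0.001 0 0 0"

```text
time_s: 4.07
eef_pos: [0.6257, 0.1072, 0.1244]
eef_rot: [0.001, 0.121, 0.993, 0.0]
wrist_force: [-8.9, 3.9, 20.1]
opening: -0.0
grasp_force: 10.0
```

Call:
servo_tool --series "1 0 0 -0.005 0 0 0;1 0 0 -0.015 0 0 0;1 0 0 -0.03 0 0 0;1 0 0 -0.05 0 0 0;1 0 0 -0.06 0 0 0"

```text
time_s: 4.48
eef_pos: [0.626, 0.1063, 0.1835]
eef_rot: [0.001, 0.122, 0.993, -0.0]
wrist_force: [0.6, 0.0, 0.5]
opening: -0.001
grasp_force: 0.0
```

```bash
python3 - <<'E'
from h import *
o=ctrl.get_obs();print(o['eef_pos'],o['wrist_force'])
c=cam('side'); cv2.imwrite('pics/s2.png',cv2.resize(c['img'][120:200,210:330,::-1],None,fx=5,fy=5,interpolation=cv2.INTER_CUBIC))
E
```

```text
[0.62604999 0.10630447 0.1834539 ] [0.57506873 0.04852833 0.50044167]
```

View pics/s2.png

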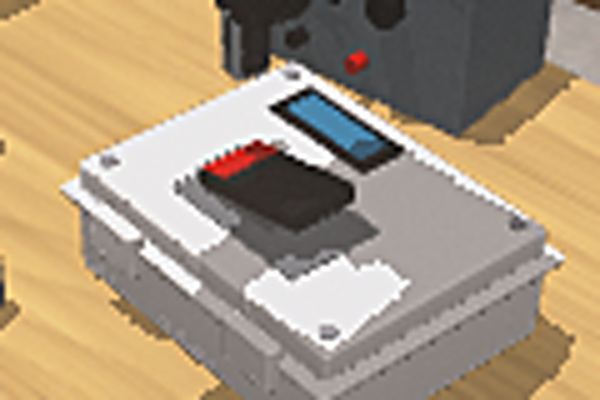

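The crop shows the paddle now tilted down at its red end (240,158), with the far end (330,195) raised. Next I move to blue and check the slope by depth.

Call:
servo_tool --series "1 0.008 0.0035 0 0 0 0;1 0.025 0.011 0 0 0 0;1 0.05 0.022 0 0 0 0;1 0.075 0.033 0 0 0 0;1 0.1 0.0436 0 0 0 0;1 0.125 0.0545 0 0 0 0;1 0.148 0.0645 0 0 0 0;1 0.164 0.0715 0 0 0 0;1 0.172 0.075 0 0 0 0;1 0.172 0.075 0.02 0 0 0;1 0.172 0.075 0.05 0 0 0;1 0.172 0.075 0.08 0 0 0"

```text
time_s: 5.53
eef_pos: [0.4775, 0.2212, 0.1012]
eef_rot: [0.002, 0.121, 0.993, 0.0]
wrist_force: [0.6, 1.0, 0.0]
opening: 0.001
grasp_force: 0.0
```

```bash
python3 - <<'E'
from h import *
o=ctrl.get_obs();print(o['eef_pos'],o['wrist_force'])
c=cam('side')
for p in [(240,160),(262,180),(285,185),(320,195),(330,190)]: print(world(c,210+p[0]/5,120+p[1]/5).round(4))
cv2.imwrite('pics/s3.png',cv2.resize(c['img'][100:240,130:270,::-1],None,fx=4,fy=4,interpolation=cv2.INTER_CUBIC))
E
```

```text
[0.47749579 0.22122361 0.10116895] [0.62032789 0.95566906 0.03075098]
[0.6235 0.1077 0.0985]
[0.6124 0.08   0.1056]
[0.6162 0.0664 0.1075]
[0.6188 0.0433 0.112 ]
[0.627  0.0434 0.1107]
```

View pics/s3.png

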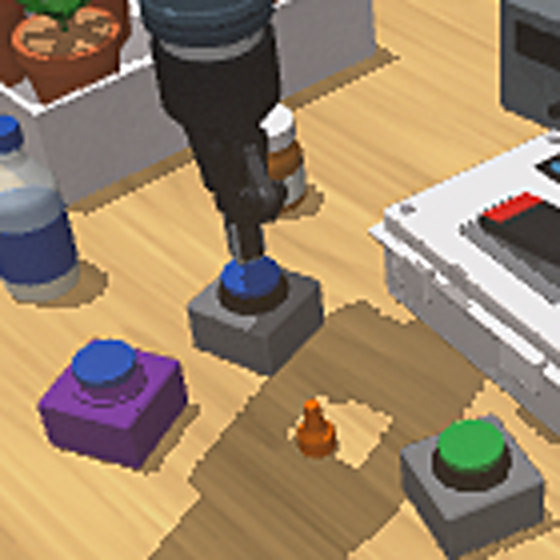

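The stripe is at 98.5 mm and the slope about 0.2 rad, so the rocker is fully ON. The crop shows the fingertips at (245,258), centred over the blue button on the grey box at (252,278). I press slowly.

Call:
servo_tool --series "1 0 0 0.005 0 0 0;1 0 0 0.01 0 0 0;1 0 0 0.014 0 0 0;1 0 0 0.017 0 0 0;1 0 0 0.019 0 0 0;1 0 0 0.021 0 0 0;1 0 0 0.022 0 0 0;1 0 0 0.022 0 0 0"

```text
time_s: 6.25
eef_pos: [0.4775, 0.2211, 0.0801]
eef_rot: [0.001, 0.122, 0.993, 0.0]
wrist_force: [1.7, 0.0, 3.2]
opening: 0.0
grasp_force: 1.3
```

Call:
servo_tool --series "1 0 0 0.001 0 0 0;1 0 0 0.002 0 0 0;1 0 0 0.002 0 0 0"

```text
time_s: 6.5
eef_pos: [0.4775, 0.2212, 0.0782]
eef_rot: [0.001, 0.122, 0.993, 0.0]
wrist_force: [1.6, -0.9, 6.3]
opening: -0.001
grasp_force: 3.1
```

Call:
servo_tool --series "1 0 0 0.001 0 0 0;1 0 0 0.0015 0 0 0;1 0 0 0.0015 0 0 0"

```text
time_s: 6.75
eef_pos: [0.4776, 0.2212, 0.0775]
eef_rot: [0.001, 0.122, 0.993, 0.0]
wrist_force: [-1.4, -1.8, 14.5]
opening: 0.001
grasp_force: 7.2
```

Call:
servo_tool --series "1 0 0 0.001 0 0 0;1 0 0 0.001 0 0 0;1 0 0 0.001 0 0 0"

```text
time_s: 7.0
eef_pos: [0.4776, 0.2212, 0.0769]
eef_rot: [0.001, 0.121, 0.993, 0.0]
wrist_force: [-2.8, -1.4, 17.2]
opening: 0.002
grasp_force: 9.0
```

Call:
servo_tool --series "1 0 0 -0.005 0 0 0;1 0 0 -0.015 0 0 0;1 0 0 -0.03 0 0 0;1 0 0 -0.045 0 0 0;1 -0.003 -0.012 -0.045 0 0 0;1 -0.009 -0.04 -0.045 0 0 0;1 -0.016 -0.073 -0.045 0 0 0;1 -0.024 -0.11 -0.045 0 0 0;1 -0.032 -0.148 -0.045 0 0 0;1 -0.039 -0.18 -0.045 0 0 0;1 -0.045 -0.208 -0.045 0 0 0;1 -0.048 -0.223 -0.045 0 0 0"

```text
time_s: 8.0
eef_pos: [0.468, -0.0102, 0.119]
eef_rot: [-0.001, 0.123, 0.992, -0.0]
wrist_force: [0.2, 0.2, 0.4]
opening: -0.002
grasp_force: 0.0
```

Call:
servo_tool --series "1 0 0 0.005 0 0 0;1 0 0 0.015 0 0 0;1 0 0 0.022 0 0 0;1 0 0 0.025 0 0 0;1 0 0 0.025 0 0 0"

```text
time_s: 8.42
eef_pos: [0.4678, -0.0057, 0.0931]
eef_rot: [-0.002, 0.121, 0.993, 0.0]
wrist_force: [-0.9, 1.1, -0.1]
opening: 0.001
grasp_force: 0.0
```

```bash
python3 - <<'E'
from h import *
o=ctrl.get_obs();print(o['eef_pos'],o['wrist_force'])
c=cam('side'); t=cam('top')
for p in [(192,168),(192,170),(188,169),(197,169)]: print(world(c,*p).round(4))
print('top',world(t,172,201).round(4), t['img'][201,172])
cv2.imwrite('pics/s4.png',cv2.resize(c['img'][120:260,150:300,::-1],None,fx=4,fy=4,interpolation=cv2.INTER_CUBIC))
E
```

```text
[ 0.46783787 -0.005666    0.09308512] [-0.88008835  1.09761923 -0.10189471]
[0.4818 0.2313 0.052 ]
[0.4742 0.2207 0.0554]
[0.471  0.2355 0.0522]
[0.4883 0.2165 0.0532]
top [0.4796 0.2225 0.0555] [ 78  99 159]
```

View pics/s4.png

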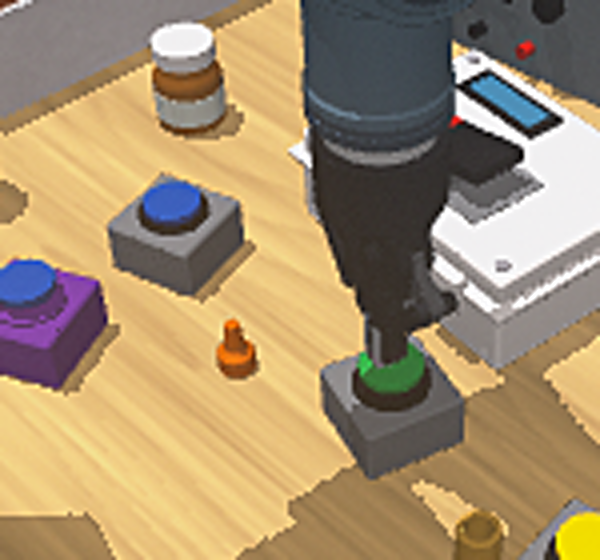

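Blue at (172,204) now sits low on its box, at about 54 mm, so it is fully in and the box has not moved. The fingertips at (385,350) are over the green button at (392,368). I press green.

Call:
servo_tool --series "1 -0.002 0 0.004 0 0 0;1 -0.002 0 0.007 0 0 0;1 -0.002 0 0.009 0 0 0;1 -0.002 0 0.011 0 0 0;1 -0.002 0 0.013 0 0 0;1 -0.002 0 0.014 0 0 0;1 -0.002 0 0.014 0 0 0"

```text
time_s: 9.1
eef_pos: [0.4712, -0.0074, 0.0807]
eef_rot: [0.0, 0.122, 0.993, -0.0]
wrist_force: [1.4, 0.3, 0.7]
opening: 0.001
grasp_force: 0.3
```

Call:
servo_tool --series "1 0 0 0.001 0 0 0;1 0 0 0.002 0 0 0;1 0 0 0.002 0 0 0"

```text
time_s: 9.35
eef_pos: [0.4711, -0.0074, 0.0788]
eef_rot: [0.0, 0.122, 0.993, -0.0]
wrist_force: [0.8, 1.4, 1.7]
opening: 0.003
grasp_force: 0.9
```

Call:
servo_tool --series "1 0 0 0.001 0 0 0;1 0 0 0.0015 0 0 0;1 0 0 0.0015 0 0 0"

```text
time_s: 9.6
eef_pos: [0.4712, -0.0075, 0.0779]
eef_rot: [-0.0, 0.122, 0.993, -0.0]
wrist_force: [-3.0, 1.9, 9.8]
opening: -0.002
grasp_force: 5.0
```

Call:
servo_tool --series "1 0 0 0.001 0 0 0;1 0 0 0.0015 0 0 0;1 0 0 0.0015 0 0 0"

```text
time_s: 9.85
eef_pos: [0.4713, -0.0075, 0.0771]
eef_rot: [-0.0, 0.121, 0.993, -0.0]
wrist_force: [-6.4, 2.7, 17.8]
opening: -0.002
grasp_force: 9.0
```

Call:
servo_tool --series "1 0 0 -0.005 0 0 0;1 0 0 -0.015 0 0 0;1 0 0 -0.03 0 0 0;1 0 0 -0.055 0 0 0;1 0 0 -0.085 0 0 0;1 0 0 -0.115 0 0 0;1 0 0 -0.14 0 0 0;1 0 0 -0.15 0 0 0;1 0 0 -0.15 0 0 0;1 0 0 -0.15 0 0 0"

```text
time_s: 10.68
eef_pos: [0.4709, -0.0075, 0.2253]
eef_rot: [0.0, 0.122, 0.993, -0.0]
wrist_force: [0.4, 0.4, -0.8]
opening: 0.002
grasp_force: 0.0
```

```bash
python3 - <<'E'
from h import *
o=ctrl.get_obs();print(o['eef_pos'],o['wrist_force'])
c=cam('side'); t=cam('top')
def med(c,p): return np.median([world(c,p[0]+i,p[1]+j) for i in(-2,-1,0,1,2) for j in(-1,0,1)],0).round(4)
for n,p in [('blue',(193,170.5)),('green',(247,213)),('yellow',(297,256)),('stripe',(258,151.5))]: print(n,med(c,p))
cv2.imwrite('pics/s5.png',cv2.resize(c['img'][:,:,::-1],(768,576),interpolation=cv2.INTER_CUBIC))
E
```

```text
[ 0.47089569 -0.00745535  0.22534671] [ 0.3813535   0.42474012 -0.84961553]
blue [0.4776 0.2196 0.0517]
green [ 0.4677 -0.008   0.054 ]
yellow [ 0.4507 -0.1826  0.0609]
stripe [ 0.4503 -0.0643  0.2841]
```

View pics/s5.png

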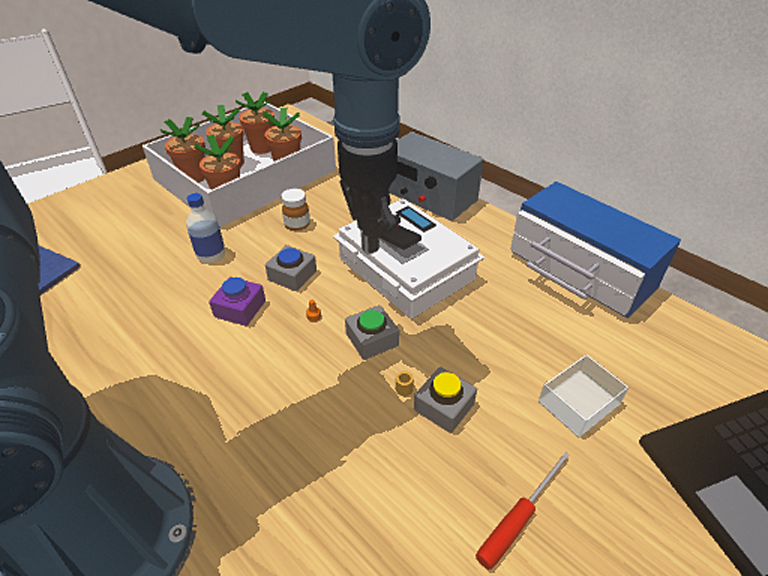

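The picture shows green (372,321) and blue (290,256) both in, at about 54 mm or lower, and yellow (447,384) still out at 61 mm. Nothing has shifted and the arm is clear, so I hand in.

```bash
python3 -c "
from bench import ctrl
print(ctrl.hand_in())"
```

```text
the job is handed in; nothing more can be done
None
```

I pressed the rocker's red end fully down, then blue and then green fully in; yellow is still out, nothing else appears moved in the last picture, and I handed the job in at about 11 s with no verdict returned.

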